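# Hold a spread snap ring over an axle groove with lock-ring pliers

### The job

Take the lock-ring pliers from their stand by the handles, put the closed tips down into the gap of the snap ring on the loading block until the jaw shoulders sit on the ring's ears, then squeeze the handles to their stop to spread the ring and lift it off. Pass the spread ring over the end of the stub axle, without forcing it, and bring it down level with the groove, centred on the shaft and touching it nowhere hard; finish there, still holding the pliers squeezed and the ring spread over the groove so it can be inspected before it is let in. Do not let go of the pliers or drop the ring, and leave the other things on the bench where they are.

Things in the scene. Friction and masses are not known exactly. Their poses are not given: they have to be found in the camera images.
- pliers: Loose steel lock-ring pliers, black handles, 176 mm tall, 160 g, upright in the stand, tips down. Origin: midway between the tips' lower ends (6 mm above the bench at the start); z up to the handles, y from handle to handle (they close along y), x through the thickness. A half turn about z is the same. They lift straight out, by 68 mm or more to be clear of the stand.
- pliers_pivot (a point): Pivot of the pliers, 70 mm above the tips: a box joint 22 mm (x) by 24 mm (y) by 18 mm; its flat underside rests on the stand's top. Below it each jaw is 8 mm thick (x).
- pliers_shoulder (a point): Midway between the jaws, 6 mm above the tips, where the blades end in shoulders. Each blade is 7 mm wide (x), 2 mm thick, with a 1.5 mm outward lip at its end (0 to 2 mm up), a plain outer face (2 to 6 mm up) that pushes an ear, then a 6 mm outward shoulder, the depth stop.
- pliers_grip (a point): Place to grip the pliers: midway between the handles, 150 mm above the tips. Each handle is a bar 13 mm wide (x), 110 to 176 mm above the tips, with a flat grip swell 20 mm tall and 15 mm wide here that stands 4 mm proud. Over the swells (y) they measure 60 mm released, 56 mm at 0.025 rad (where their faces are parallel) and 35 mm squeezed to the stop.
- pliers_left (a joint): Squeeze of the left handle, rad: 0 released, 0.175 at the stop; the right one follows equally. A spring opens them: about 8 N starts to move them, 11 N reaches the stop empty, 16 N with the ring on; 20 to 30 N holds them there. A light hold, fingers 56 mm apart (0.02 to 0.04 rad), carries them with narrow tips; they can swing in a light hold, so move gently.
- pliers_right (a joint): Squeeze of the right handle, the same. Width over both lips and over both shoulders (y): 7 and 20 mm released (0 rad), 11 and 24 mm at 0.03 rad, 14 and 27 mm at 0.05 rad, 31 and 43 mm at the stop (28 mm over the plain faces). To enter the gap stay below 0.05 rad.
- snap_ring: Loose C-shaped steel snap ring, 16 g, 3 mm thick, 5 mm wide band, about 57 mm outside, with two ears (10 by 9.5 mm) jutting out beside its gap. Lies flat on the loading block, underside 30 mm above the bench. Origin: centre of the underside; x points to the gap, z up. Springy: bore 42 mm relaxed, too small for the shaft; round and 47 mm when fully spread.
- ring_centre (a point): Centre of the spread ring, at half its thickness (1.5 mm above its underside).
- ring_gap (a point): Middle of the gap, level with the ears' top: 25.5 mm from the ring's centre along its x, 33 mm above the bench at the start. The tips belong here, pliers' y along the ring's y. With the shoulders on the ears the tips' ends are about 5 mm below this point. Squeezing then brings lips under and shoulders over the ears, and the ring hangs on the tips.
- ring_left (a joint): Opening of the ring's left arm, rad: 0 relaxed (gap between the ears 18 mm), 0.09 with the pliers at their stop (gap 28 mm). Each ear takes about 3 N to start and 7 N at 28 mm.
- ring_right (a joint): Opening of the ring's right arm, the same values.
- nest: Dark steel loading block, fixed, 74 mm (x) by 80 mm (y), 30 mm high, with a low round spigot (radius 18.5 mm, 4.5 mm high) inside the ring. Origin: spigot's axis, on the bench; x points to the ring's gap. Under the ears a notch 32 mm wide (y) and 16 mm deep, from 18.5 mm beyond the axis to the edge, leaves room for the tips; the ears' outer parts rest beside it.
- stand: Grey sheet-metal pliers stand, fixed, base 60 by 84 mm; its top, 67 mm above the bench, has a slot 14 mm (x) by 46 mm (y). Origin: centre of its base, on the bench.
- axle: Steel stub axle, fixed upright: flange 90 mm across, hub 60 mm across up to 24 mm, then a plain shaft 44 mm in diameter, its end (3 mm chamfer) 72 mm above the bench, with one groove 5 mm wide, 1.5 mm deep. Origin: on its axis, on the bench. The ring may come from any side.
- axle_groove (a point): On the axle's axis at mid-height of the groove, 54.5 mm above the bench (17.5 mm below the shaft's end).
- collet_1: Bystander: steel spring collet, 26 mm across and 34 mm tall, standing on the bench.
- loupe: Bystander: black eyeglass loupe, 33 mm across and 30 mm tall, standing on the bench.
- parts_tin: Bystander: round metal tin with lid, 53 mm across, 22 mm tall.
- ring_gauge: Bystander: plain steel ring gauge, 49 mm across, 15 mm thick, lying flat (a closed ring, not the snap ring).
- screwdriver: Bystander: screwdriver with red handle, 165 mm long, lying on the bench.
- tweezers: Bystander: steel tweezers, 116 mm long, lying on the bench.

How it is judged:
By the outcome, as a careful person would: the job done as asked, in the order asked, and still so for the second after the job is handed in, while the arm keeps its last pose, push and grip.
It also fails if it takes over 61 s, if anything falls off the work surface, if the arm or the gripper's body presses on something with over 40 N, if the wrist force passes 120 N, or if a joint passes its speed limit or range.

### The arm

A 6-joint arm with a two-finger parallel gripper is mounted at the origin on a cart in front of the work surface, level with it; the furniture and walls round the work are solid. World frame = base frame: x ahead of the robot, y to its left, z up, the work surface at z = 0. Lengths are in mm, angles in rad, forces in N, time in s.
With the tool pointing down it reaches from about 350 to 975 mm from the base axis. Payload 7.1 kg.
Tool frame: the origin (TCP) lies between the finger pads; the fingertips stand 14 mm ahead of it and the grasp point (between the pads) lies 5 mm behind it (ctrl.tcp_to_tips is the distance from the TCP to the fingertips, in mm); z points along the fingers, y is the line along which they close (so a half turn about z gives the same grasp; the last joint's range is limited). The gripper opens to 88 mm and grips with 3 to 60 N. Pads are 20 mm wide; open, the fingers measure 115 mm over their backs; the gripper's body (75 mm by 178 mm) begins 61 mm behind the grasp point.
Start: joints at [-1.135, 0.423, 1.63, -0, 1.089, -0.019], TCP at [274.566, -561.443, 236.675] pointing down, gripper open.
Joint ranges: [-3, 3], [-0.9, 2.11], [0.09, 2.58], [-1.31, 4.45], [0.11, 2.69], [-2.54, 2.54]. Speed limits (rad/s): [2.39, 2.39, 3.01, 3.14, 3.14, 3.14].

### API

Orientations are given as a rotation vector (axis times angle).
In Python, from workcell import ctrl gives the robot as it stands.
- The arm moves only by the tool apply_moves, never from a script. Its argument "series" is a list that holds one entry, the list of rows, each a list of 7 numbers: the shift along the tool's x, y, z in cm, then the turn, a rotation vector about the tool's x, y, z in degrees, then the opening, from 0 (shut) to 1 (fully open). A call has 1 to 12 rows; each row shifts and turns the commanded pose from where the row before left it, along the tool's axes as they then stand; what a row does not reach is not made up. A row lasts 1/10 s, in which the tool goes at most 50 mm and 8.59 degrees, less where a joint would pass 70% of its speed; a pose out of reach is approached as far as the arm can. A call with a gripper value outside its range is refused whole. The fingers move at their own pace and stop on an object; the grip force is fixed at half the most. Time passes only in rows, so rows that do not move let the fingers close. It gives the time, the measured TCP pose, the force and the opening at its end, in the units of the state.
- ctrl.get_obs(): the state, without advancing time (a new reading comes with each control period).
- ctrl.get_image(name): name is "scene" or "top" or "wrist"; returns a dict with "img" (384x512x3 uint8, blue, green, red), "K" (3x3 intrinsics, pixels), "dist" ([k1, k2, p1, p2, k3] as OpenCV has them; the pictures are not rectified), "cam_to_world" (4x4, takes a point from camera to world coordinates). Camera axes: x right, y down, z forward; pixel columns grow to the right and rows downward; lengths in mm; the calibration is good to about 2 mm. A picture is of the moment at which its call begins. There is no depth.
- ctrl.close_job(): hands the job in, once; it reports no verdict.
The state is a dict: "t": time; "qpos": joint angles; "qvel": joint speeds; "joint_torque": joint torques, N m; "ee_pos": TCP position; "orientation": TCP orientation; "ft_force": force on the tool from outside, world axes, zero at the start; "moment": the same for the moment, N m; "width": finger opening in mm.
Only numpy, scipy, OpenCV 4.12 (cv2) and the standard library are available. Lean on these libraries where they do the work, as an engineer would, in place of code of your own. Each camera call takes 0.05 s, during which the arm holds its last target. There are 200 camera calls.

## Working session

There is one attempt and no reset: what is moved stays moved. The work goes in short steps, Python scripts to look and compute and a tool call to move; the robot and the scene stay as the last step left them, time stands still between calls to the robot, and variables do not carry over. Pictures are saved under pics/ and viewed, on a budget of 10 in all, crops included, one or two more only if the job needs it, and the job is handed in when it is done.

Besides the shell and the picture viewer there is one more tool, called as name([rows], argument=value, ...), one row to a line, values as JSON. apply_moves: Moves the arm, as the interface text tells. Its arguments: {"type":"object","properties":{"series":{"type":"array","items":{"type":"array","items":{"type":"array","items":{"type":"number"}}}}},"required":["series"]}

```bash
mkdir -p pics; ls
cat > h.py <<'E'
import numpy as np, cv2
from workcell import ctrl
from scipy.spatial.transform import Rotation as R
def ray(d,u,v):
    p=cv2.undistortPoints(np.array([[[u,v]]],float),d['K'],np.array(d['dist'],float))[0,0]
    T=np.array(d['cam_to_world']); return T[:3,3],T[:3,:3]@np.array([p[0],p[1],1.])
def onz(d,u,v,z):
    o,r=ray(d,u,v); return o+r*(z-o[2])/r[2]
def proj(d,P):
    T=np.linalg.inv(np.array(d['cam_to_world']));rv=cv2.Rodrigues(T[:3,:3])[0]
    return cv2.projectPoints(np.array(P,float).reshape(-1,1,3),rv,T[:3,3],np.array(d['K'],float),np.array(d['dist'],float))[0][:,0]
def tri(o1,r1,o2,r2):
    A=np.c_[r1,-r2];s=np.linalg.lstsq(A,o2-o1,rcond=None)[0]
    a=o1+r1*s[0];b=o2+r2*s[1];return (a+b)/2,np.linalg.norm(a-b)
E
python3 - <<'E'
from h import *
import pickle
D={n:ctrl.get_image(n) for n in("top","scene")}
pickle.dump(D,open('d0.pkl','wb'))
for n,d in D.items():
    cv2.imwrite(f'pics/{n}0.png',cv2.resize(d['img'],(800,600),interpolation=cv2.INTER_CUBIC)); print(n,np.round(d['K'],1).tolist(),d['dist'],np.round(d['cam_to_world'],3).tolist())
print(ctrl.get_obs())
E
```

```text
pics
top [[453.9, 0.0, 262.1], [0.0, 453.9, 193.4], [0.0, 0.0, 1.0]] [-0.08393358  0.          0.          0.          0.        ] [[-0.004, -0.998, 0.069, 450.608], [-1.0, 0.005, 0.009, 6.631], [-0.01, -0.069, -0.998, 1136.13], [0.0, 0.0, 0.0, 1.0]]
scene [[442.8, 0.0, 250.6], [0.0, 442.8, 191.3], [0.0, 0.0, 1.0]] [-0.14328115  0.          0.          0.          0.        ] [[0.756, -0.284, 0.589, 6.993], [-0.654, -0.295, 0.697, -586.131], [-0.024, -0.912, -0.409, 459.213], [0.0, 0.0, 0.0, 1.0]]
{'t': 0.1, 'qpos': array([-1.13499636e+00,  4.23744796e-01,  1.63056917e+00, -1.17107393e-05,
        1.08861238e+00, -1.90300997e-02]), 'qvel': array([ 0.00113117, -0.0012116 , -0.00175451, -0.00069759, -0.0007444 ,
        0.00056107]), 'joint_torque': array([ 8.59044558e-04, -5.45609236e+01, -2.74324751e+01,  6.45785057e-02,
        1.87531777e-02, -3.75283514e-05]), 'ee_pos': array([ 274.37641739, -561.03813479,  236.00912371]), 'orientation': array([-3.05943325e+00, -7.08017676e-01,  4.49159254e-04]), 'ft_force': array([0.65454879, 0.48865499, 0.20223807]), 'moment': array([-0.02390416,  0.03406165, -0.02841158]), 'width': 87.76194761774204}
```

View pics/top0.png

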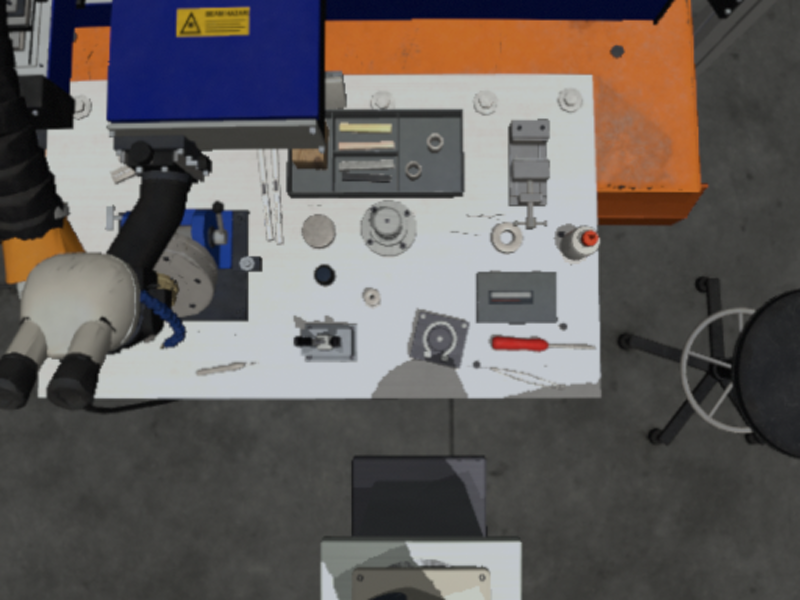

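View pics/scene0.png

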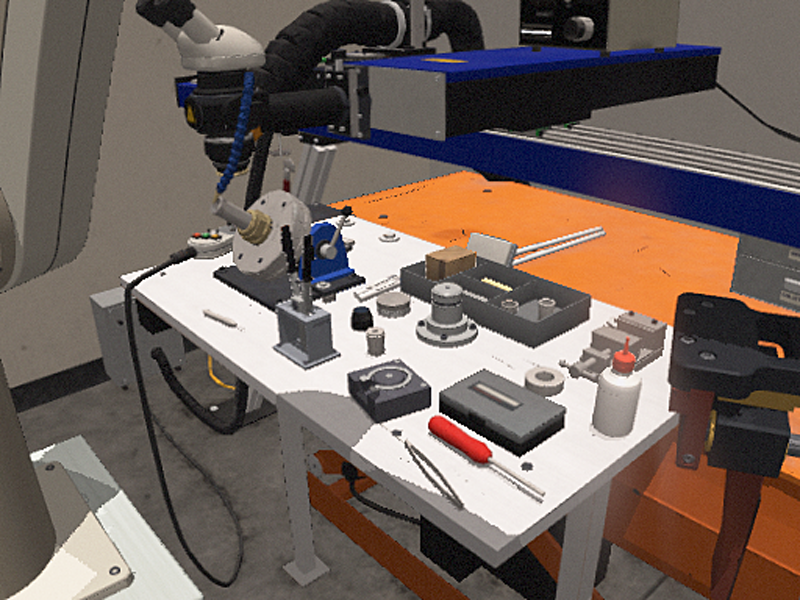

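Top view (800x600): stand/pliers at about (325,341), nest with ring at (440,338), axle at (387,222). I need an enlarged crop for detail.

Run:
```python
from h import *
import pickle
D=pickle.load(open('d0.pkl','rb'))
t=D['top']['img'][125:240,180:305]; s=D['scene']['img'][140:275,160:285]
a=cv2.resize(t,None,fx=4.8,fy=4.8,interpolation=cv2.INTER_CUBIC)
cv2.imwrite('pics/crop_top.png',cv2.resize(t,None,fx=5.2,fy=5.2,interpolation=cv2.INTER_CUBIC))
cv2.imwrite('pics/crop_sc.png',cv2.resize(s,None,fx=4.4,fy=4.4,interpolation=cv2.INTER_CUBIC))
```

```text
(no output)
```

View pics/crop_top.png

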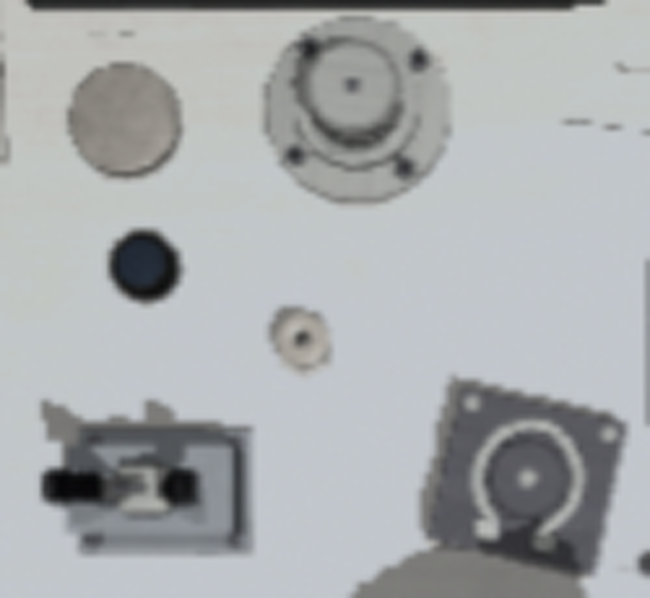

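Crop shows handle tops at (72,487) and (180,487), pivot (143,488), spigot dot (528,478), ears (487,530)/(546,540), axle centre (352,85). Casting these.

Run:
```python
from h import *
import pickle
D=pickle.load(open('d0.pkl','rb'));d=D['top']
f=lambda x,y,z:np.round(onz(d,(x+.5)/5.2+180-.5,(y+.5)/5.2+125-.5,z),1)
for n,x,y,z in [('h1far',50,487,182),('h1in',95,487,182),('h2',165,487,182),('h2b',197,487,182),('pivot',143,488,85),('spig',528,478,34.5),('earL',487,530,33),('earR',546,540,33),('axle',352,85,72),('tin',125,120,22),('collet',302,338,34),('loupe',145,265,30),('tray',640,330,20)]: print(n,f(x,y,z))
c=[(455,380),(626,425),(590,577),(430,540)]
print([f(*p,30).tolist() for p in c])
# blobs: stand base corner, wrist cam extrinsics
w=ctrl.get_image('wrist');o=ctrl.get_obs()
T=np.eye(4);T[:3,:3]=R.from_rotvec(o['orientation']).as_matrix();T[:3,3]=o['ee_pos']
print(np.round(np.linalg.inv(T)@w['cam_to_world'],3),w['K'],ctrl.tcp_to_tips)
```

```text
h1far [464.7 169.4 182. ]
h1in [464.6 151.1 182. ]
h2 [464.6 122.6 182. ]
h2b [464.5 109.7 182. ]
pivot [465.6 144.3  85. ]
spig [470.3 -28.9  34.5]
earL [446.1  -9.7  33. ]
earR [441.4 -37.2  33. ]
axle [649.   51.3  72. ]
tin [642.2 162.   22. ]
collet [536.3  76.5  34. ]
loupe [571.5 151.   30. ]
tray [540.4 -83.   20. ]
[[516.5, 4.9, 30.0], [495.0, -75.2, 30.0], [424.0, -57.8, 30.0], [441.6, 16.9, 30.0]]
[[ 1.0000e-03 -9.5400e-01 -3.0000e-01  8.3099e+01]
 [ 1.0000e+00  1.0000e-03  1.0000e-03 -8.1300e-01]
 [-0.0000e+00 -3.0000e-01  9.5400e-01 -1.4669e+02]
 [ 0.0000e+00  0.0000e+00  0.0000e+00  1.0000e+00]] [[327.35499469   0.         254.42628547]
 [  0.         327.35499469 190.60768402]
 [  0.           0.           1.        ]] 14.0
```

View pics/crop_sc.png

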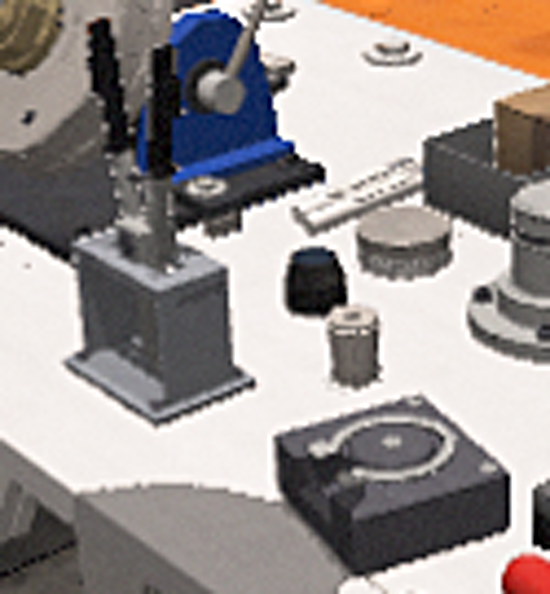

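Run:
```python
from h import *
import pickle
D=pickle.load(open('d0.pkl','rb'))
g=lambda n,x,y:ray(D[n],(x+.5)*.64-.5,(y+.5)*.64-.5)
for a,b in [((325,148),(446,140)),((323,122),(446,72)),((70,400),(158,10)),((165,175),(350,105)),((380,210),(447,290))]:
    p,e=tri(*g('top',*a),*g('scene',*b)); print(a,b,p.round(),e.round(1))
```

```text
(325, 148) (446, 140) [709. 119. 262.] 6.2
(323, 122) (446, 72) [708. 112. 359.] 2.4
(70, 400) (158, 10) [402. 346. 457.] 3.6
(165, 175) (350, 105) [673. 306. 299.] 19.4
(380, 210) (447, 290) [666.  64.  58.] 5.4
```

apply_moves([
  [[0,0,0,0,0,6.5,1],[0,0,0,0,0,6.5,1],[0,0,0,0,0,6.5,1],[0,0,0,0,0,6.5,1],[0.5,-3.5,-0.5,0,0,0,1],[1,-4,-0.5,0,0,0,1],[1,-4,0,0,0,0,1],[1,-4,0,0,0,0,1],[1,-4,0,0,0,0,1],[1,-4,0,0,0,0,1]],
])

```text
t: 1.15
ee_pos: [329.3, -324.7, 246.6]
orientation: [-3.141, -0.001, 0.0]
ft_force: [1.6, 0.0, 0.1]
width: 87.5
```

apply_moves([
  [[1.2,-4.2,0,0,0,0,1],[1.2,-4.2,0,0,0,0,1],[1.2,-4.2,0,0,0,0,1],[1.2,-4.2,0,0,0,0,1],[1.2,-4.2,0,0,0,0,1],[1.2,-4.2,0,0,0,0,1],[1.2,-4.2,0,0,0,0,1],[1.2,-4.2,0,0,0,0,1],[1.2,-4.2,0,0,0,0,1],[1.2,-4.2,0,0,0,0,1],[1.6,-3.5,0,0,0,0,1],[0,-0.5,0,0,0,0,1]],
])

```text
t: 2.35
ee_pos: [466.4, 137.0, 246.8]
orientation: [-3.141, -0.007, -0.003]
ft_force: [-0.1, -0.5, 0.3]
width: 88.0
```

Run:
```python
from h import *
import pickle
d=ctrl.get_image('wrist');pickle.dump(d,open('w1.pkl','wb'));o=ctrl.get_obs();print(o['ee_pos'],o['orientation'],o['qpos'])
cv2.imwrite('pics/w1.png',cv2.resize(d['img'],(768,576)))
print(proj(d,[[464.6,139.5,182],[464.6,139.5,156],[465,140,67]])*1.5)
```

```text
[465.19810714 135.80415087 246.44664657] [-3.14136901e+00 -6.31196485e-03  2.32970407e-04] [2.59325238e-01 2.03141177e-01 1.92386414e+00 2.91872257e-04
 1.01467550e+00 1.82594887e+00]
[[377.72372194 323.54317867]
 [378.12465403 304.75547864]
 [378.3239892  260.82029334]]
```

View pics/w1.png

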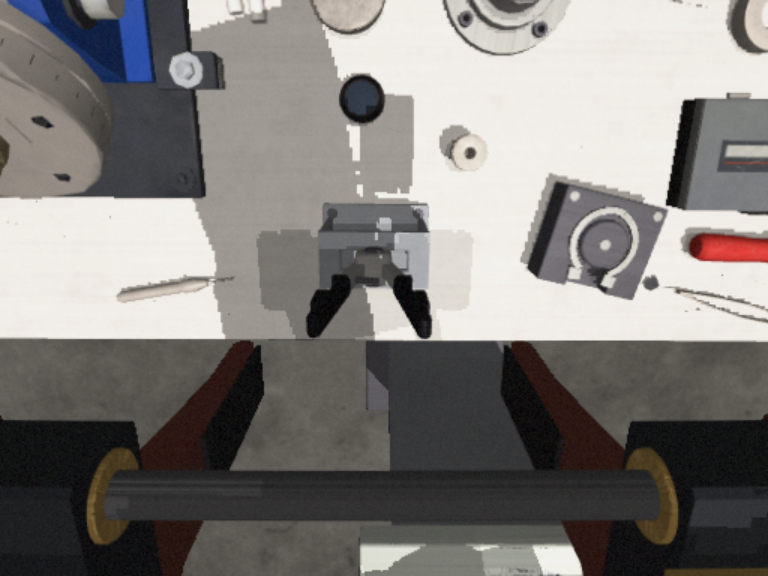

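Wrist view (768x576): handle tops at about (317,328) and (424,328), stand top (374,245), spigot dot (605,244), ears (575,275)/(607,285). Measuring the handles and ring precisely.

Run:
```python
from h import *
import pickle
d=pickle.load(open('w1.pkl','rb'));im=d['img'];g=im.max(2)
m=(g<45).astype(np.uint8); m[:180]=0;m[224:]=0;m[:,:195]=0;m[:,300:]=0
n,l,s,c=cv2.connectedComponentsWithStats(m)
for i in range(1,n):
    if s[i,4]<60: continue
    ys,xs=np.where(l==i)
    print(s[i]); 
    for y in range(ys.min(),ys.max()+1,4): print(y,xs[ys==y].min(),xs[ys==y].max())
    b=ys>ys.max()-3; print('tip',xs[b].mean(),ys.max(), onz(d,xs[b].mean(),ys.max()-1,182).round(1))
# nest/ring : bright in nest
x0,y0,x1,y1=350,115,445,205
np.set_printoptions(linewidth=250)
sub=g[y0:y1,x0:x1]; cv2.imwrite('pics/w1n.png',cv2.resize(im[y0:y1,x0:x1],None,fx=6,fy=6,interpolation=cv2.INTER_CUBIC))
hdl=im[175:226,195:300]; cv2.imwrite('pics/w1h.png',cv2.resize(hdl,None,fx=6,fy=6,interpolation=cv2.INTER_CUBIC))
a=cv2.imread('pics/w1n.png');b=cv2.imread('pics/w1h.png');W=max(a.shape[1],b.shape[1])
o=np.zeros((a.shape[0]+b.shape[0],W,3),np.uint8);o[:a.shape[0],:a.shape[1]]=a;o[a.shape[0]:,:b.shape[1]]=b
cv2.imwrite('pics/w1c.png',cv2.resize(o,None,fx=.7,fy=.7,interpolation=cv2.INTER_AREA));print(o.shape)
```

```text
[204 183  30  41 662]
183 222 230
187 221 233
191 221 233
195 210 232
199 208 229
203 207 227
207 207 224
211 204 221
215 205 218
219 205 215
223 206 212
tip 209.0 223 [459.7 169.4 182. ]
[262 183  25  41 578]
183 265 268
187 262 274
191 262 273
195 263 283
199 265 284
203 267 285
207 270 285
211 272 286
215 274 286
219 277 286
223 279 285
tip 282.0 223 [460.  118.4 182. ]
(846, 630, 3)
```

View pics/w1c.png

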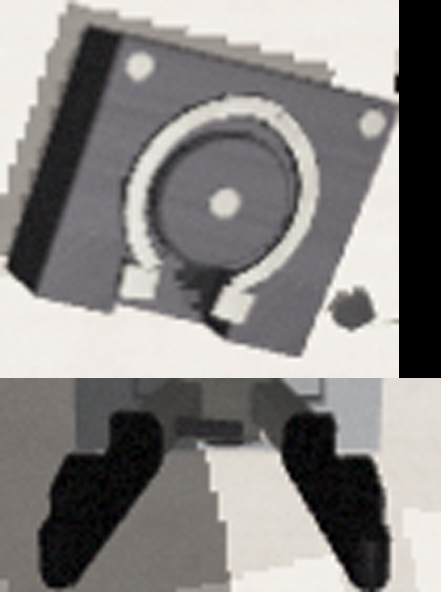

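Crop shows the ring in place with its gap toward the lower side: ears at crop (139,281) and (236,305), spigot dot (225,203). Retaking now the arm is settled.

```bash
cat >> h.py <<'E'
def handles(d):
    g=d['img'].max(2);m=(g<45).astype(np.uint8);m[:180]=0;m[228:]=0;m[:,:195]=0;m[:,300:]=0
    return cv2.connectedComponentsWithStats(m)
E
python3 - <<'E'
from h import *
import pickle
d=ctrl.get_image('wrist');pickle.dump(d,open('w2.pkl','wb'));print(ctrl.get_obs()['ee_pos'])
n,l,s,c=handles(d)
for i in range(1,n):
    if s[i,4]<60: continue
    ys,xs=np.where(l==i);b=ys>ys.max()-4;k=ys==ys.max()-16
    print(s[i],'tip',onz(d,xs[b].mean(),ys.max()-1.5,182).round(1),'swell edges',[onz(d,v,ys.max()-16,156).round(1) for v in (xs[k].min(),xs[k].max())])
E=lambda u,v:(u/4.2+350-.3,v/4.2+115-.3)
D=pickle.load(open('w1.pkl','rb'))
for nm,u,v,z in [('spig',225,203,34.5),('e1',139,281,33),('e2',236,305,33),('c',90,28,30),('c',398,105,30),('c',300,355,30),('c',37,295,30)]: print(nm,onz(D,*E(u,v),z).round(1))
#axle end from top pic ; compare spig top
g=D['img'];m=((g.min(2)>150)).astype(np.uint8)
n,l,s,c=cv2.connectedComponentsWithStats(m[115:205,350:445])
for i in range(1,n):
    if 15<s[i,4]<900: print(s[i],onz(D,c[i][0]+350,c[i][1]+115,33).round(1))
E
```

```text
[464.46826747 134.41784913 246.26367403]
[203 183  29  43 671] tip [457.4 169.6 182. ] swell edges [array([458.4, 175.5, 156. ]), array([458.5, 162.3, 156. ])]
[261 183  24  44 586] tip [456.9 118.2 182. ] swell edges [array([457.9, 124.4, 156. ]), array([457.9, 113.6, 156. ])]
spig [470.2 -29.5  34.5]
e1 [448.   -9.6  33. ]
e2 [441.3 -37.3  33. ]
c [515.5  10.2  30. ]
c [496.1 -74.3  30. ]
c [425.8 -59.   30. ]
c [443.   16.9  30. ]
[30 12  7  7 37] [506.3  -2.7  33. ]
[ 28  23  48  54 622] [470.1 -27.9  33. ]
[86 26  6  7 30] [491.7 -66.4  33. ]
[50 45  7  7 40] [470. -30.  33.]
```

apply_moves([
  [[0,-0.4,0,0,0,0,1],[0,-0.6,1,0,0,0,1],[0,0,2,0,0,0,1],[0,0,2,0,0,0,1],[0,0,2,0,0,0,1],[0,0,1.5,0,0,0,1],[0,0,1,0,0,0,1],[0,0,0,0,0,0,1],[0,0,0,0,0,0,1]],
])

```text
t: 3.35
ee_pos: [464.9, 143.5, 151.8]
orientation: [-3.142, -0.001, 0.0]
ft_force: [-0.5, 0.6, 0.0]
width: 87.4
```

Run:
```python
from h import *
d=ctrl.get_image('wrist');o=ctrl.get_obs();print(o['ee_pos'],o['orientation'],o['ft_force'])
cv2.imwrite('pics/w3.png',cv2.resize(d['img'],(768,576)))
```

```text
[465.21871351 143.64036666 152.16533002] [-3.14135838e+00 -8.68756624e-04 -1.23394730e-03] [ 0.56630806 -0.53170301 -0.03852594]
```

View pics/w3.png

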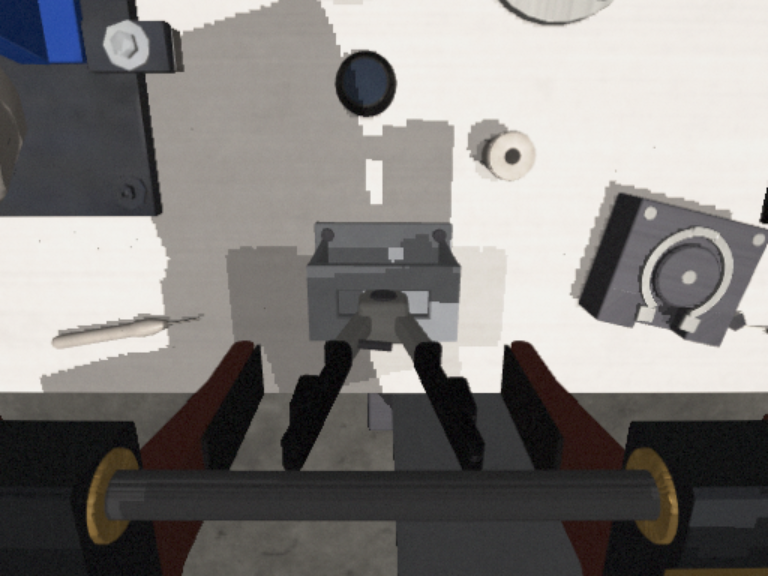

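The handles are centred between the fingers (swells at 291 and 475, fingers at 262 and 503). Closing lightly.

apply_moves([
  [[0,0,0,0,0,0,0.63],[0,0,0,0,0,0,0.63],[0,0,0,0,0,0,0.63],[0,0,0,0,0,0,0.63],[0,0,0,0,0,0,0.63],[0,0,0,0,0,0,0.63],[0,0,0,0,0,0,0.63]],
])

```text
t: 4.1
ee_pos: [465.6, 143.8, 152.6]
orientation: [-3.141, -0.002, -0.003]
ft_force: [-0.7, -1.3, 7.2]
width: 56.0
```

Run:
```python
from h import *
o=ctrl.get_obs();print(o['t'],o['ee_pos'],o['orientation'],o['ft_force'],o['width'])
```

```text
4.1 [465.58901527 143.81292796 152.55344604] [-3.14147190e+00 -2.04908691e-03 -2.57882571e-03] [-0.68793194 -1.30233439  7.17655887] 56.00910711825785
```

apply_moves([
  [[0,0,-0.2,0,0,0,0.63],[0,0,-0.4,0,0,0,0.63],[0,0,-0.7,0,0,0,0.63],[0,0,-0.9,0,0,0,0.63],[0,0,-1,0,0,0,0.63],[0,0,-1,0,0,0,0.63],[0,0,-1,0,0,0,0.63],[0,0,-1,0,0,0,0.63],[0,0,-1,0,0,0,0.63],[0,0,-0.7,0,0,0,0.63],[0,0,-0.4,0,0,0,0.63],[0,0,-0.2,0,0,0,0.63]],
])

```text
t: 5.3
ee_pos: [464.9, 143.8, 237.1]
orientation: [-3.141, -0.002, -0.001]
ft_force: [-0.4, -0.6, -1.0]
width: 55.8
```

Run:
```python
from h import *
import pickle
D=[ctrl.get_image(n) for n in('wrist','scene')];pickle.dump(D,open('w4.pkl','wb'));o=ctrl.get_obs();print(o['ee_pos'],o['orientation'],o['ft_force'],o['width'])
i=D[1]['img'][60:252,110:302];w=cv2.resize(D[0]['img'],(512,384))
a=np.zeros((384,800,3),np.uint8);a[:,:512]=w;a[:288,512:]=cv2.resize(i,(288,288))
cv2.imwrite('pics/w4.png',a)
```

```text
[464.83436695 143.72662946 236.73697128] [3.14157394e+00 1.57916154e-03 1.60551521e-05] [ 0.344891    0.22422693 -1.58606588] 55.74829323412745
```

View pics/w4.png

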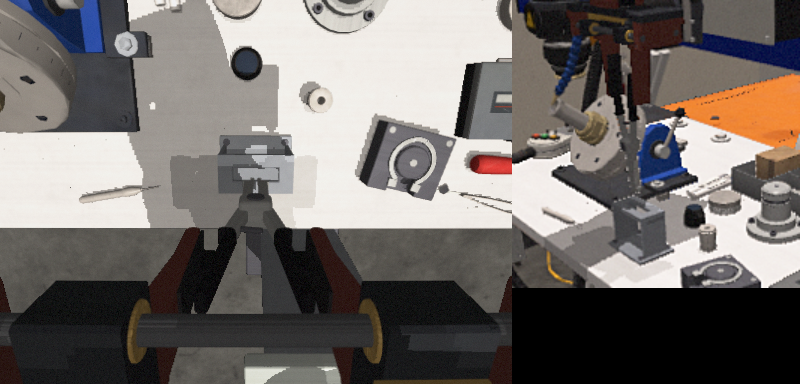

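apply_moves([
  [[-0.1,0.6,0,0,0,0,0.63],[-0.1,1.2,0,0,0,0,0.63],[-0.2,1.8,0,0,0,0,0.63],[-0.2,2,0,0,0,0,0.63],[-0.2,2,0,0,0,0,0.63],[-0.3,2,0,0,0,0,0.63],[-0.3,2,0,0,0,0,0.63],[-0.2,1.8,0,0,0,0,0.63],[-0.2,1.5,0,0,0,0,0.63],[-0.1,1,0,0,0,0,0.63],[-0.05,0.6,0,0,0,0,0.63],[0,0.2,0,0,0,0,0.63]],
])

```text
t: 6.6
ee_pos: [445.4, -23.9, 236.6]
orientation: [-3.142, -0.0, 0.0]
ft_force: [-0.4, 0.4, -1.0]
width: 56.0
```

apply_moves([
  [[0,0,0.3,0,0,0.5,0.63],[0,0,0.5,0,0,1,0.63],[0,0,0.5,0,0,1.5,0.63],[0,0,0.5,0,0,2,0.63],[0,0,0.5,0,0,2,0.63],[0,0,0.5,0,0,2,0.63],[0,0,0.5,0,0,1.5,0.63],[0,0,0.3,0,0,1,0.63],[0,0,0.2,0,0,1,0.63],[0,0,0,0,0,0.5,0.63],[0,0,0,0,0,0,0.63],[0,0,0,0,0,0,0.63]],
])

```text
t: 7.8
ee_pos: [445.7, -23.3, 198.9]
orientation: [-3.122, 0.354, -0.001]
ft_force: [-0.2, -0.3, -1.1]
width: 55.4
```

Run:
```python
from h import *
import pickle
d=ctrl.get_image('wrist');pickle.dump(d,open('w5.pkl','wb'));o=ctrl.get_obs();p=o['ee_pos'];r=R.from_rotvec(o['orientation']).as_matrix();print(p,np.degrees(np.arctan2(r[1,0],r[0,0])),r[:,2],o['ft_force'],o['width'])
q=proj(d,[p+r@[0,0,146.5],[470.2,-29.3,34.5],[445.3,-23.5,33]]);print(q)
c=d['img'][100:240,160:350];cv2.imwrite('pics/w5.png',cv2.resize(c,None,fx=4.2,fy=4.2,interpolation=cv2.INTER_CUBIC));print((q-[160,100])*4.2)
```

```text
[445.65563736 -23.28516239 198.87113378] -12.933842326647557 [ 4.32242209e-04 -2.28523804e-05 -9.99999906e-01] [ 0.05001641  0.05692065 -1.83174316] 55.8835299643582
[[255.10541792 180.99103564]
 [255.49123277 150.65960041]
 [255.36087379 176.03322672]]
[[399.44275527 340.16234968]
 [401.06317765 212.77032173]
 [400.51566994 319.3395522 ]]
```

View pics/w5.png

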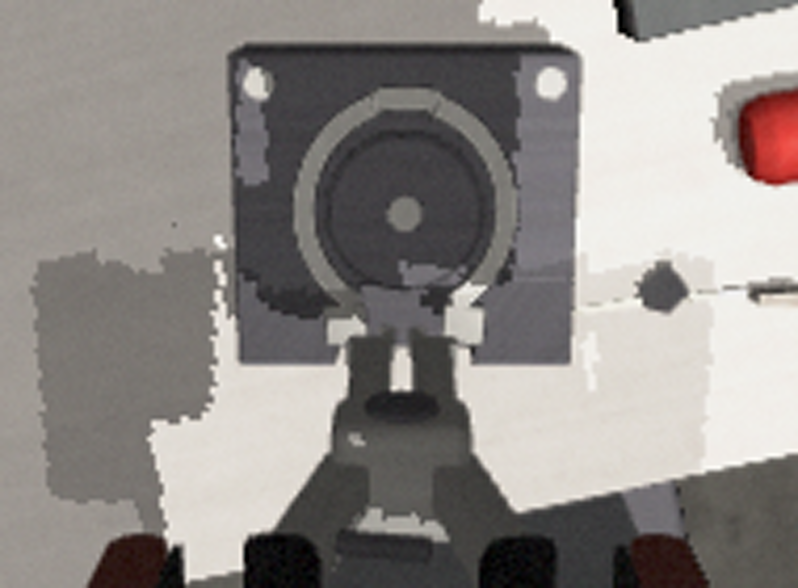

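The nest is square to the tool in this view: spigot dot (404,214), ears' inner edges 366 and 448, jaws centred near 402. So the ring is about 1 mm to tool +y. I'll check the fore-aft position numerically.

Run:
```python
from h import *
import pickle
d=pickle.load(open('w5.pkl','rb'));o=ctrl.get_obs();p=o['ee_pos'];r=R.from_rotvec(o['orientation']).as_matrix()
for n,v in [('tipfrontL',[3.5,-3,146.5]),('tipfrontR',[3.5,3,146.5]),('shoulderL out',[4,-12,140.5]),('shoulderR out',[4,12,140.5]),('pivot bottom front',[11,0,76.5]),('pivot top front',[11,0,58.5])]: print(n,proj(d,[p+r@np.array(v,float)]).round(1))
g=cv2.cvtColor(d['img'],cv2.COLOR_BGR2GRAY);np.set_printoptions(linewidth=220)
print('cols 236..278 rows 164..200')
for y in range(164,202): print(y,g[y,236:278])
```

```text
tipfrontL [[251.9 177.4]]
tipfrontR [[258.3 177.4]]
shoulderL out [[241.9 178.5]]
shoulderR out [[268.3 178.6]]
pivot bottom front [[255.4 192.7]]
pivot top front [[255.5 201. ]]
cols 236..278 rows 164..200
164 [126 124 119 102  62  66  64  62  52  50  63  62  65  64  66  67  65  63  70 115 116 112 115 116 114 114 117 117 114 113 108  85  85 108 118  64  57 106 122 117 119 119]
165 [125 120 125 120  70  61  66  63  54  55  50  62  59  62  63  63  64  64  64  74 114 113 113 115 114 116 113 114 115  97  88  99 115  73  72  58  92 125 125 120 115 116]
166 [122 121 122 123 123  65  62  62  65  62  54  47  49  59  65  63  62  62  62  66 113 112 115 113 112 113 111 101  85  86  94 115 118 109  61  80 133 126 126 121 116 110]
167 [139 124 123 125 126 126  65  50  58  48  44  48  45  44  41  60  59  63  63  69 115 120 114 107 104  99  78  87  90 100 100 102 103  65 109 219 127 123 120 120 122  99]
168 [ 78 136 122 123 128 125 104  73  60  55  96 100  98  95  81  67  56  44  45  45  55  61  86  77  83  58  58  55  56  61  61  60  71 144 222 225 221 225 222 220  92 100]
169 [ 49  83  99 100  9
[... 5018 characters left out ...]
222]
198 [221 220 218 143  59  62  62  62  60  59  63  47  41  46  43  40  38  39  39  35  38  37  35  38  41  43  38  37  52  64  57  60  63  59  66 119 217 218 219 219 220 218]
199 [219 220 217 103  55  62  61  62  63  63  64  61  55  50  47  47  48  49  46  49  45  45  44  45  44  43  52  53  62  60  63  64  63  62  61  87 220 218 219 218 219 219]
200 [220 222 217 100  62  65  64  62  64  63  63  63  64  59  61  60  51  51  49  48  45  49  52  51  53  61  59  63  62  64  61  63  61  63  59  88 219 222 219 220 220 219]
201 [220 220 217  68  63  69  70  71  71  69  70  70  66  69  69  69  67  68  66  66  70  65  67  70  64  65  69  67  71  70  69  70  71  62  60  80 185 218 219 219 219 216]
```

Lips at columns 251–260 (mid 255.4) and the gap's mid at 256.0, so I correct +0.06 cm in y and −0.06 in x, then descend.

apply_moves([
  [[-0.06,0.06,0,0,0,0,0.63],[0,0,0.2,0,0,0,0.63],[0,0,0.3,0,0,0,0.63],[0,0,0.3,0,0,0,0.63],[0,0,0.3,0,0,0,0.63],[0,0,0.3,0,0,0,0.63],[0,0,0.3,0,0,0,0.63],[0,0,0.2,0,0,0,0.63],[0,0,0.1,0,0,0,0.63],[0,0,0,0,0,0,0.63],[0,0,0,0,0,0,0.63]],
])

```text
t: 8.95
ee_pos: [444.9, -23.7, 178.7]
orientation: [-3.122, 0.354, -0.0]
ft_force: [0.3, 0.0, -1.7]
width: 55.5
```

Run:
```python
from h import *
import pickle
d=ctrl.get_image('wrist');pickle.dump(d,open('w6.pkl','wb'));o=ctrl.get_obs();p=o['ee_pos'];print(p,o['ft_force'],o['moment'],o['width'])
c=d['img'][130:220,200:312];cv2.imwrite('pics/w6.png',cv2.resize(c,None,fx=6.5,fy=6.5,interpolation=cv2.INTER_CUBIC))
```

```text
[444.90112099 -23.71761992 178.7695584 ] [ 0.5897581   0.06226045 -1.86192975] [-0.0010281   0.00467809  0.00104824] 55.49515591614533
```

View pics/w6.png

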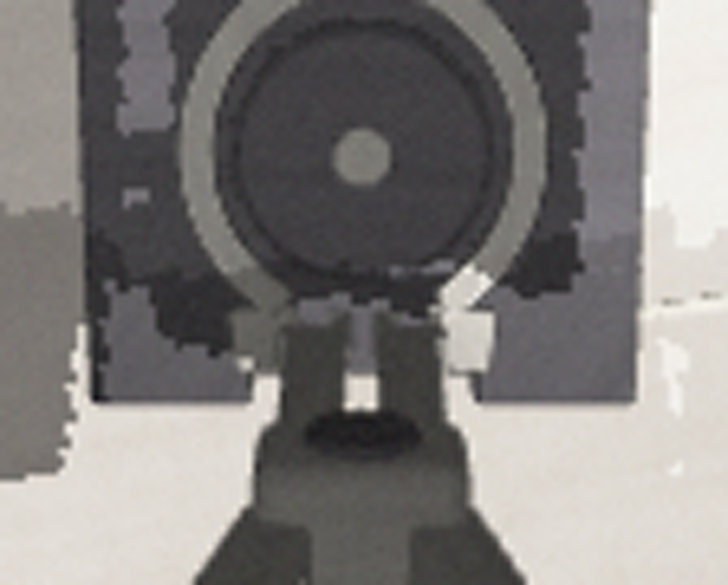

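The jaws (280–443, mid 362) are centred between the ears (mid 363), just above them. Continuing down in small steps to contact.

apply_moves([
  [[0,0,0.1,0,0,0,0.63],[0,0,0.1,0,0,0,0.63],[0,0,0.1,0,0,0,0.63],[0,0,0.1,0,0,0,0.63],[0,0,0,0,0,0,0.63],[0,0,0,0,0,0,0.63]],
])

```text
t: 9.6
ee_pos: [444.8, -23.7, 174.6]
orientation: [-3.122, 0.354, 0.0]
ft_force: [-0.6, -0.4, -2.0]
width: 55.7
```

apply_moves([
  [[0,0,0.1,0,0,0,0.63],[0,0,0,0,0,0,0.63]],
])

```text
t: 9.8
ee_pos: [445.5, -23.8, 174.3]
orientation: [3.122, -0.354, 0.002]
ft_force: [-0.3, 0.1, 3.8]
width: 55.7
```

apply_moves([
  [[0,0,0.05,0,0,0,0.63],[0,0,0,0,0,0,0.63]],
])

```text
t: 10.0
ee_pos: [445.9, -23.9, 174.1]
orientation: [3.122, -0.354, 0.004]
ft_force: [0.1, -0.1, 7.7]
width: 55.3
```

Contact: force rose about 9 N, so the shoulders are on the ears. Squeezing gradually.

apply_moves([
  [[0,0,0,0,0,0,0.58],[0,0,0,0,0,0,0.54],[0,0,0,0,0,0,0.5],[0,0,0,0,0,0,0.46],[0,0,0,0,0,0,0.42],[0,0,0,0,0,0,0.38],[0,0,0,0,0,0,0.34],[0,0,0,0,0,0,0.25],[0,0,0,0,0,0,0.15],[0,0,0,0,0,0,0],[0,0,0,0,0,0,0],[0,0,0,0,0,0,0]],
])

```text
t: 11.2
ee_pos: [447.5, -23.9, 175.4]
orientation: [-3.121, 0.354, -0.009]
ft_force: [0.2, 0.1, 16.7]
width: 33.4
```

Run:
```python
from h import *
import pickle
d=ctrl.get_image('wrist');pickle.dump(d,open('w7.pkl','wb'));o=ctrl.get_obs();p=o['ee_pos'];print(p,o['orientation'],o['ft_force'],o['moment'],o['width'])
c=d['img'][130:220,200:312];cv2.imwrite('pics/w7.png',cv2.resize(c,None,fx=6.5,fy=6.5,interpolation=cv2.INTER_CUBIC))
```

```text
[447.52309468 -23.91236166 175.43352348] [-3.12127136  0.35409642 -0.00945225] [-0.15225618 -0.07939845 16.79621235] [ 0.11792775  0.13678591 -0.0283373 ] 33.054387367351396
```

View pics/w7.png

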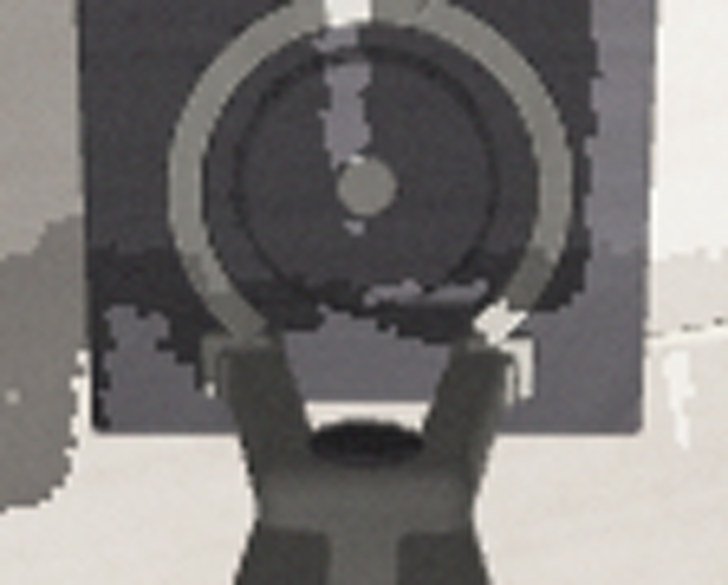

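The ring is spread on the tips (jaws 225–505, shoulders over both ears, round band). Lifting slowly.

apply_moves([
  [[0,0,-0.1,0,0,0,0],[0,0,-0.2,0,0,0,0],[0,0,-0.2,0,0,0,0],[0,0,-0.3,0,0,0,0],[0,0,-0.4,0,0,0,0],[0,0,-0.5,0,0,0,0],[0,0,-0.6,0,0,0,0],[0,0,-0.6,0,0,0,0],[0,0,-0.4,0,0,0,0],[0,0,-0.2,0,0,0,0],[0,0,0,0,0,0,0],[0,0,0,0,0,0,0]],
])

```text
t: 12.45
ee_pos: [444.7, -23.7, 208.1]
orientation: [3.122, -0.354, -0.0]
ft_force: [-0.2, 0.4, -1.4]
width: 33.1
```

Run:
```python
from h import *
import pickle
D=[ctrl.get_image(n) for n in('wrist','scene')];d=D[0];pickle.dump(D,open('w8.pkl','wb'));o=ctrl.get_obs();p=o['ee_pos'];print(p,o['orientation'],o['ft_force'],o['moment'],o['width'])
q=proj(D[1],[p+[0,0,-146]])[0].astype(int);print(q)
a=np.zeros((440,800,3),np.uint8)
a[:,:440]=cv2.resize(d['img'][125:235,200:310],(440,440),interpolation=cv2.INTER_CUBIC)
a[:360,440:]=cv2.resize(D[1]['img'][q[1]-40:q[1]+50,q[0]-40:q[0]+50],(360,360),interpolation=cv2.INTER_CUBIC)
cv2.imwrite('pics/w8.png',a)
```

```text
[444.62293062 -23.7030028  207.96067259] [ 3.12157368e+00 -3.54051898e-01 -7.93583879e-04] [-0.04551292  0.55973191 -1.88130243] [ 0.06395011 -0.03616732  0.00474018] 32.693412071324154
[235 230]
```

View pics/w8.png

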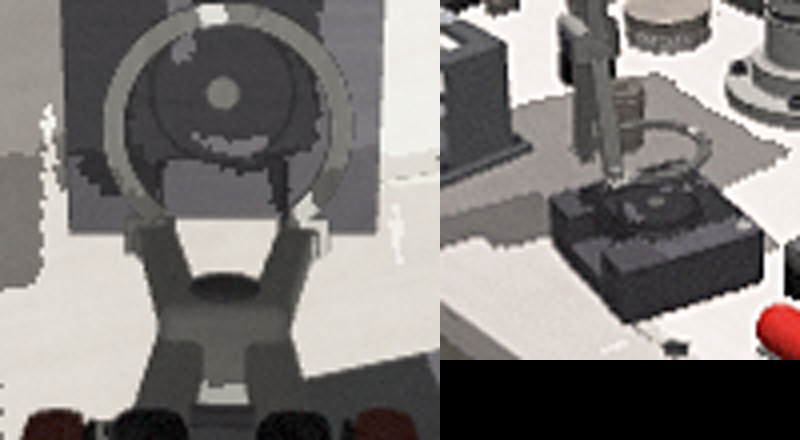

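The ring hangs on both tips, round and level; force is back to −1.9 N. Raising it and carrying it to above the axle.

apply_moves([
  [[0,0,-0.3,0,0,0,0],[0,0,-0.6,0,0,0,0],[0.2,-0.2,-0.7,0,0,0,0],[0.5,-0.4,-0.7,0,0,0,0],[0.9,-0.7,-0.5,0,0,0,0],[1.3,-1,-0.2,0,0,0,0],[1.6,-1.2,0,0,0,0,0],[1.6,-1.2,0,0,0,0,0],[1.6,-1.2,0,0,0,0,0],[1.6,-1.2,0,0,0,0,0],[1.6,-1.2,0,0,0,0,0],[1.4,-1,0,0,0,0,0]],
])

```text
t: 13.75
ee_pos: [587.3, 40.4, 238.4]
orientation: [-3.121, 0.353, -0.001]
ft_force: [-0.1, -0.0, -2.0]
width: 33.3
```

apply_moves([
  [[1.2,-1,0,0,0,0,0],[1,-0.8,0,0,0,0,0],[0.7,-0.6,0,0,0,0,0],[0.4,-0.4,0,0,0,0,0],[0.1,-0.15,0,0,0,0,0],[0,0,0,0,0,0,0],[0,0,0,0,0,0,0],[0,0,0,0,0,0,0]],
])

```text
t: 14.55
ee_pos: [624.9, 60.3, 238.3]
orientation: [3.121, -0.354, -0.0]
ft_force: [-0.2, 0.9, -1.8]
width: 33.2
```

Run:
```python
from h import *
import pickle
D=[ctrl.get_image(n) for n in('wrist','scene')];d=D[0];pickle.dump(D,open('w9.pkl','wb'));o=ctrl.get_obs();p=o['ee_pos'];r=R.from_rotvec(o['orientation']).as_matrix();print(p,o['orientation'],o['ft_force'],o['moment'],o['width'])
c=p+r@[25.5,0,144.];q=proj(D[1],[c])[0].astype(int);print(c,q,proj(d,[c,[649,51.3,72]]))
a=np.zeros((440,800,3),np.uint8)
a[:,:440]=cv2.resize(d['img'][100:210,200:310],(440,440),interpolation=cv2.INTER_CUBIC)
a[:360,440:]=cv2.resize(D[1]['img'][q[1]-45:q[1]+45,q[0]-45:q[0]+45],(360,360),interpolation=cv2.INTER_CUBIC)
cv2.imwrite('pics/w9.png',a)
```

```text
[625.04136041  60.31167712 238.30112361] [ 3.12150941e+00 -3.54369607e-01  4.52380001e-05] [ 0.02502626 -0.5374702  -1.40900464] [0.05313495 0.0309772  0.00669915] 33.02067225045419
[649.89602769  54.59041709  94.30194758] [285 173] [[255.06110309 154.27006677]
 [258.53550586 149.94613559]]
```

View pics/w9.png

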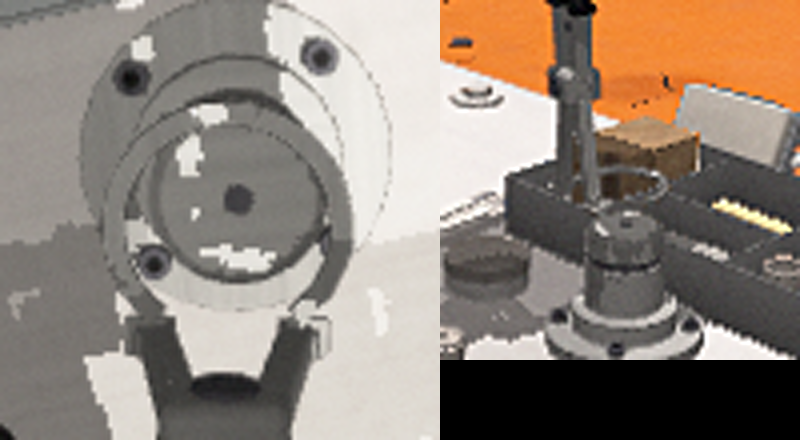

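The wrist crop shows the ring (outer edges 103–353, far edge row 102) above the shaft end, whose centre dot is at (239,200); the scene view shows it clear above the shaft. Now numeric centring.

```bash
cat > prof.py <<'E'
from h import *
def tool(o): return o['ee_pos'],R.from_rotvec(o['orientation']).as_matrix()
def dot(d,guess):
    g=cv2.cvtColor(d['img'],cv2.COLOR_BGR2GRAY).astype(float);u,v=np.round(guess).astype(int)
    w=g[v-7:v+8,u-7:u+8];m=np.clip(np.median(w)-15-w,0,None);n,l,s,c=cv2.connectedComponentsWithStats((m>0).astype(np.uint8))
    i=1+np.argmin([abs(c[k]-7).sum()-s[k,4]*.2 for k in range(1,n)]);m=m*(l==i)
    yy,xx=np.mgrid[0:15,0:15];return np.array([(m*xx).sum()/m.sum()+u-7,(m*yy).sum()/m.sum()+v-7]),s[i]
def profs(d,p,r,c,h,ths,rs):
    g=cv2.cvtColor(d['img'],cv2.COLOR_BGR2GRAY)
    for t in ths:
        a=np.radians(t);P=[p+r@np.array([c[0]+q*np.cos(a),c[1]+q*np.sin(a),h]) for q in rs]
        uv=proj(d,P).astype(np.float32);print(t,cv2.remap(g,uv[:,0].reshape(1,-1),uv[:,1].reshape(1,-1),cv2.INTER_LINEAR)[0])
E
python3 - <<'E'
from prof import *
import pickle
D=pickle.load(open('w9.pkl','rb'));d=D[0];o=ctrl.get_obs();p,r=tool(o)
q,s=dot(d,(259.5,149.7));P=onz(d,*q,72);print('dot',q,s,P,'tool',r.T@(P-p))
np.set_printoptions(linewidth=250);rs=np.arange(19,34.1,.75);print(rs)
profs(d,p,r,(25.5,1.7),142.5,[0,20,-20,45,-45,70,-70,90,-90,110,-110,125,-125],rs)
E
```

```text
dot [259.05411375 149.47156267] [ 3  3  8  8 52] [649.33885904  50.71085616  72.        ] tool [ 25.8259366    3.90507709 166.30207242]
[19.   19.75 20.5  21.25 22.   22.75 23.5  24.25 25.   25.75 26.5  27.25 28.   28.75 29.5  30.25 31.   31.75 32.5  33.25 34.  ]
0 [122 122 116 119 133 124 127 126 121  99  79  73  68  83 127 131 131 129 126 126 124]
20 [129 127 123 119 124 126 127 126 123  98  79  69  76 111 130 140 166 193 221 231 223]
-20 [159 164 119 104 119 132 144 152 166 175 110  85 109 133 133 131 130 129 124 100  87]
45 [119 118 105  96 120 123 125 125 126 136 186 231 231 230 230 231 223 186 204 231 233]
-45 [115 106 103  98  97 113 122 123 124 126 118  92 116 111 118 126 126 127 128 129 126]
70 [123 122 104  86  93 124 120 121 123 131 154 208 233 234 236 238 238 237 236 236 236]
-70 [109 125 128 117  96  87 125 128 128 129 129 128 122 122 121 120 123 124 125 125 125]
90 [ 99  79  86 146 150 130 127 122 124 124 130 160 207 235 237 237 237 233 231 234 239]
-90 [136 181 154 147 146 134 124 134 130 126 127 128 117  98 118 137 147 151 152 153 153]
110 [130 185 201 194 134  99  87  95  94  95  95  98 113 186 211 216 216 215 215 216 216]
-110 [ 82  71  70  79 111 104 114 122 129 128 126 125 126 130 121 119 118 119 118 121 121]
125 [207 208 208 206 206 190 143  99  96  94  91  92  99 136 188 217 217 218 219 218 218]
-125 [ 65  43  56  75  96 118 155 161 132 124 122 121 121 126 132 176 214 163 129 122 119]
```

apply_moves([
  [[0.13,0.14,0,0,0,0,0],[0.13,0.14,0.2,0,0,0,0],[0,0,0.3,0,0,0,0],[0,0,0.4,0,0,0,0],[0,0,0.3,0,0,0,0],[0,0,0.2,0,0,0,0],[0,0,0,0,0,0,0],[0,0,0,0,0,0,0],[0,0,0,0,0,0,0]],
])

```text
t: 15.55
ee_pos: [627.2, 57.2, 224.3]
orientation: [-3.122, 0.354, -0.0]
ft_force: [0.6, 0.1, -1.4]
width: 33.5
```

```bash
cat > m.py <<'E'
from prof import *
import pickle,sys
d=ctrl.get_image('wrist');d2=ctrl.get_image('scene');o=ctrl.get_obs();pickle.dump((d,d2,o),open(sys.argv[1],'wb'));p,r=tool(o);print(p,o['orientation'],o['ft_force'],o['width'])
q,s=dot(d,proj(d,[[649.3,50.9,72]])[0]);P=onz(d,*q,72);print('dot',q,s,P,'tool',r.T@(P-p))
np.set_printoptions(linewidth=250);rs=np.arange(14,33.1,.75);print(rs)
profs(d,p,r,(23.2,1.1),142.5,[0,20,-20,45,-45,70,-70,90,-90,110,-110,125,-125],rs)
print('shaft end');c=r.T@(P-p)
profs(d,p,r,c[:2],c[2],[0,20,-20,45,-45,70,-70,90,-90,110,-110,135,-135,180],rs)
E
python3 m.py m1.pkl
```

```text
[627.28244344  57.22865045 224.3665637 ] [-3.12148596e+00  3.54054770e-01 -5.18996763e-04] [ 0.34009102  0.58281815 -2.1651644 ] 33.66748719130388
dot [256.75863847 155.39556472] [ 4  3  9  8 56] [649.35206217  50.61680407  72.        ] tool [ 22.94136273   1.52049951 152.37367317]
[14.   14.75 15.5  16.25 17.   17.75 18.5  19.25 20.   20.75 21.5  22.25 23.   23.75 24.5  25.25 26.   26.75 27.5  28.25 29.   29.75 30.5  31.25 32.   32.75]
0 [129 129 128 127 124 122 124 124 113  92  99  98  89 103 132 127 125 135 162 120  95 112 128 125 125 126]
20 [128 126 127 128 127 125 123 120 114 102  96  98  95 115 126 124 125 130 124 106 107 127 127 127 128 124]
-20 [227 228 228 226 224 221 221 218 175 149 140 137 123 125 131 129 129 129 127 107 110 132 129 127 125 116]
45 [119 120 120 121 122 123 124 124 108  85  98  98  82 105 126 125 124 126 129 150 214 225 212 220 231 232]
-45 [124 126 126 128 132 130 128 119 109 107 104  89  70 102 123 126 128 128 130 123 121 122 119 124 125 125]
70 [122 123 123 123 123 123 121  92  87  99 111 173 154 131 121 121 121 125 136 174 235 237 238 238 237 237]
-70 
[... 1612 characters left out ...]
5 125 129 150 203 232 238 237 236 236]
-90 [127 128 126 128 127 127 121  97 101 101  99  97  96  84 115 129 128 128 128 126 111 105 119 122 123 123]
110 [124 125 127 125 124 109  92  81  77  78  69  59  85  83  83  95  95  97  96  95  99 148 188 195 209 217]
-110 [125 125 124 125 125 123 122 108 102 107 141 178 190 180 124 121 126 126 127 126 123 112  95  92  99 116]
135 [119 120 109  93 100 153 170 116  88 110 175 203 205 169 110 126 182 205 204 205 206 209 214 171 125 165]
-135 [125 124 123 122 124 118 113  91  87 116 146 153 138 117 104  81  91  95  96  97  99 105 132 135 106 101]
180 [216 136 104  94  94  94  87  81  93 136 179 194 197 196 196 197 203 212 216 217 218 219 219 219 220 220]
```

The shaft end face shows a radius of 19.2 mm in every direction about the dot. The ring's outer edge fits a circle of about 28.1 mm at tool (23.2, 1.15), against the shaft at (22.9, 1.5). Small correction, then lowering partway over the end.

apply_moves([
  [[-0.02,0.04,0,0,0,0,0],[0,0,0.1,0,0,0,0],[0,0,0.2,0,0,0,0],[0,0,0.2,0,0,0,0],[0,0,0.2,0,0,0,0],[0,0,0.2,0,0,0,0],[0,0,0.2,0,0,0,0],[0,0,0.1,0,0,0,0],[0,0,0,0,0,0,0],[0,0,0,0,0,0,0]],
])

```text
t: 16.65
ee_pos: [626.9, 56.8, 212.2]
orientation: [-3.122, 0.354, -0.0]
ft_force: [0.3, 0.4, -1.8]
width: 33.2
```

```bash
python3 m.py m2.pkl | grep -v -A30 shaft
```

```text
[626.92117081  56.83303433 212.27289798] [-3.12154703e+00  3.54081715e-01 -2.07399115e-04] [-0.64470979  0.66790689 -1.12430625] 33.28921116448476
dot [256.34816248 157.73452611] [ 4  3  9  9 59] [649.353312    50.60907279  72.        ] tool [ 23.23830469   1.04741884 140.27583067]
[14.   14.75 15.5  16.25 17.   17.75 18.5  19.25 20.   20.75 21.5  22.25 23.   23.75 24.5  25.25 26.   26.75 27.5  28.25 29.   29.75 30.5  31.25 32.   32.75]
0 [226 215 177 175 176 175 146 104 100 100  97  80  82 115 158 167 127 126 122 102 108 127 124 126 127 124]
20 [126 125 126 123 121 121 118 100  97  98  95  85  84 114 126 125 128 128 123 105 106 129 130 129 122 102]
-20 [229 203 183 206 208 184 150 109 103 101  97  86  80 117 129 129 130 130 127 104  95 114 129 128 124 114]
45 [121 123 124 124 124 124 116 102 100 102  95  80  72 105 127 127 126 125 129 154 217 205 177 220 231 232]
-45 [126 128 130 128 127 128 121 104 101 101 100  85  77  98 124 129 130 129 131 124 121 130 120 106 119 127]
70 [127 124 125 125 125 125 120  92  90 103 123 197 159 131 120 120 122 126 137 178 236 236 238 238 238 237]
-70 
[... 1612 characters left out ...]
5 129 146 191 230 237 238 237 235 236]
-90 [128 128 128 128 126 126 119 106 102 101  99  88 105 131 128 126 127 128 109 102 121 123 122 120 121 122]
110 [124 124 123 123 122 113  92  80  75  73  52  54  75  93  90  91  92  92  88 103 109 120 154 203 216 219]
-110 [124 123 124 123 123 126 126 105 101 108 133 131 120 123 119 102  99 102  98  92  94  92  94  99 111 117]
135 [121 122 108  95  93  94  90 117 143 156 157 116 159 208 206 207 206 191 142 145 192 204 212 209 205 189]
-135 [122 121 122 122 124 118 116  93  83 110 123  89  90  95  95  95  96  96  82  88  96  95  97  97  96  95]
180 [217 144 107  95  94  93  88  83  89 118 188 196 198 197 195 195 208 215 217 219 219 219 219 220 220 118]
```

```bash
cat > sc.py <<'E'
from prof import *
import pickle,sys
d,d2,o=pickle.load(open(sys.argv[1],'rb'));p,r=tool(o);A=np.array([649.3,50.8]);zr=p[2]-144
u=np.array(d2['cam_to_world'])[:2,3]-A;u/=np.linalg.norm(u)
f=lambda rad,z:proj(d2,[[*(A+u*rad),z]])[0]
for n,rad,z in [('shaft end near chamfer',19,72),('chamfer low',22,69),('groove top',22,57),('groove bot',22,52),('hub top',22,24),('hub edge',30,24),('ring top inner',23.5,zr+1.5),('ring top outer',28.5,zr+1.5),('ring bot outer',28.5,zr-1.5)]: print(n,f(rad,z).round(1))
g=cv2.cvtColor(d2['img'],cv2.COLOR_BGR2GRAY);c=f(22,54.5)[0];ci=int(round(c));r0=int(f(19,78)[1]);r1=int(f(30,22)[1])+2
np.set_printoptions(linewidth=200)
for y in range(r0,r1): print(y,g[y,ci-13:ci+14])
E
python3 sc.py m2.pkl
```

```text
shaft end near chamfer [286.  186.8]
chamfer low [286.  188.6]
groove top [285.9 193.7]
groove bot [285.9 195.7]
hub top [285.8 207.2]
hub edge [285.8 208.8]
ring top inner [286.  188.6]
ring top outer [286.  189.5]
ring bot outer [286.  190.8]
184 [ 73  68  83  64  77  97 106 107 107 116 114 117  72  59  72 111 107 107 109 114 113 108  76  64 112 217  71]
185 [ 73  84  75  93  99  86 101 107 103 110 119 119 115 124 117 114 110 114 109 112 111 104 101  50 114 120  59]
186 [ 74  98  70  93  85  75 100 101  99  99 102 110 112 114 110 117 116 111 112 109 106 100  98 103 120 108  63]
187 [ 85  94  64  83  78  76 112 112 112 172 119  79  78  98  84 104 110 108 103 107 105 106 105 117 124  75 109]
188 [118  69  53  91  66  73 139 129 146 127 186 126  86  87  90  94  84 103 107 109 112 117 126  93  66  91 110]
189 [ 63  54  58  92  74  75  75 104  89 146 156 193 100  79  85  84  85  84  80 121 107  84  74  71  76  74  95]
190 [ 53  63  57 111  74  74 104 118 101 181 140  74  74  86  83  77  75  73  71  77  80  71  65  77  82  79  81]
191 [ 47  59  52  64  65  81 170 187 189 155 141  81  77 
[... 1522 characters left out ...]
 72 109 147 103]
205 [132 170 176 180 144  77  61  70  74  74  75 103  81  72  78  75  82  76  73  90  66  57 110  99 138 210 100]
206 [ 55 136 171 173 181 113  75  69  66  68  66  99  99  67  70  73  97  67  97 107  98 116 189 183 203  99  93]
207 [ 86  66 116 158 173 182 115 103 102 102  97 114 119 102  97 101 109  97 138 184 189 215 203 175  86  66  98]
208 [ 87  76  85  64 117 163 173 172 178 187 182 184 177 186 187 179 177 173 179 193 199 169  91  81  77  65 106]
209 [ 88  71  91  83  93  87  87  91 118 159 163 163 166 166 168 160 152 150 156  70  74  86  80  87  78  56 137]
210 [100  82  90  90  93  97  97 100  95  97  94  87  88  69  91  89  74  94  96  93  94  95  92  85  71  76 226]
```

Run:
```python
from prof import *
import pickle
d,d2,o=pickle.load(open('m2.pkl','rb'));p,r=tool(o)
for dz in (-2,0,2):
    for h,n in ((142.5,'top'),(145.5,'bot')):
        P=[p+r@np.array([x,y+1.1,h-dz]) for x,y in [(-7,14),(3,14),(3,24),(-7,24)]]
        print(dz,n,proj(d2,P).round(1).tolist())
g=cv2.cvtColor(d2['img'],cv2.COLOR_BGR2GRAY);np.set_printoptions(linewidth=200)
print('cols 268..286')
for y in range(178,196): print(y,g[y,268:290])
```

```text
-2 top [[277.7, 190.2], [281.7, 189.3], [284.1, 190.9], [280.1, 191.9]]
-2 bot [[277.7, 191.5], [281.6, 190.5], [284.1, 192.1], [280.1, 193.1]]
0 top [[277.7, 189.4], [281.7, 188.4], [284.1, 190.0], [280.1, 191.0]]
0 bot [[277.7, 190.6], [281.6, 189.7], [284.1, 191.3], [280.1, 192.3]]
2 top [[277.7, 188.5], [281.7, 187.6], [284.1, 189.2], [280.1, 190.1]]
2 bot [[277.7, 189.8], [281.7, 188.8], [284.1, 190.4], [280.1, 191.4]]
cols 268..286
178 [ 80  74  73  69  72  72  73  69  77  74 107 110 121  62  48  44 108  77  76  83  76  76]
179 [ 75  74  86  68  70  74  71 112  72  75 109 106 111 107  93  80  81  80  72  77  75  70]
180 [ 76  67 115  71  73  73  73  71  92  78 113 110 114  87  81  82  78  96  94  93  77  78]
181 [ 74  68 114  68  77  72  66  78  72  75 116 108 102 107 117 122 114 118 118 117 141 107]
182 [ 68  71  94  65  69  74  68  83  82  78 105 105 109  92 118 118 118 107 110 107 208 139]
183 [ 64  67  90  70  70  77  68 120 131  80  99 104 108 102 113 111 119  77  94  90 102 201]
184 [ 63  74 102  72  75  73  68  83  64  77  97 106 107 107 116 114 117  72  59  72 111 107]

[... 333 characters left out ...]
9 129 146 127 186 126  86  87  90  94  84]
189 [ 51  50  61  57  57  63  54  58  92  74  75  75 104  89 146 156 193 100  79  85  84  85]
190 [ 54  56  52  54  55  53  63  57 111  74  74 104 118 101 181 140  74  74  86  83  77  75]
191 [105  71  61  54  60  47  59  52  64  65  81 170 187 189 155 141  81  77  81  81  79  79]
192 [155  97 108  72  54  54  54  52 102  55  83  63  89  73  64  74  73  75  81  84  82  85]
193 [153 153 163 105  92  95  56  57 101  66  41  36  55  77  75  82  77  76  77  79  78  80]
194 [148 147 156 155 160 165  92  98  93  80  66  45  32  26  40  41  56  56  56  56  49  57]
195 [148 147 153 150 148 151 155 159  97  69  84  74  58  59  46  47  43  44  37  40  47  46]
```

The scene calibration checks out: the groove is seen at rows 193.5–195.5, against 193.7–195.7 predicted. The ear's lower edge agrees with my ring height within about 1 mm. Lowering in two parts while watching force.

apply_moves([
  [[0,0,0.1,0,0,0,0],[0,0,0.15,0,0,0,0],[0,0,0.15,0,0,0,0],[0,0,0.15,0,0,0,0],[0,0,0.15,0,0,0,0],[0,0,0.1,0,0,0,0],[0,0,0,0,0,0,0],[0,0,0,0,0,0,0]],
])

```text
t: 17.55
ee_pos: [626.9, 56.9, 204.2]
orientation: [-3.122, 0.354, -0.0]
ft_force: [-0.7, -1.0, -2.0]
width: 33.5
```

```bash
python3 m.py m3.pkl | sed '/shaft end/,$d'; python3 -c "
from workcell import ctrl;print(ctrl.get_obs()['moment'])"
```

```text
[626.9372591   56.83872987 204.25625407] [-3.12154724e+00  3.54098718e-01 -2.53142203e-04] [-0.18036708  0.10219853 -1.39475983] 32.84876408182192
dot [256.36885246 159.77434908] [ 3  3 10  9 59] [649.19168746  50.66691978  72.        ] tool [ 23.05060496   1.03596259 132.259835  ]
[14.   14.75 15.5  16.25 17.   17.75 18.5  19.25 20.   20.75 21.5  22.25 23.   23.75 24.5  25.25 26.   26.75 27.5  28.25 29.   29.75 30.5  31.25 32.   32.75]
0 [201 223 222 224 221 170 139 143 143 134  80  93  85 102 130 128 142 177 174 116 101 119 125 126 125 109]
20 [127 123 120 122 119 110 100  99  99  92  84  82  88 112 126 125 126 126 125 101 108 129 129 125 106  85]
-20 [125 125 126 126 124 114 101  99 102  92  75  72  79 115 131 130 130 129 128 104 107 127 125 126 121  97]
45 [125 126 126 126 124 118 106  99  99  98  84  70  73 105 124 126 127 127 129 154 213 204 173 220 230 231]
-45 [128 129 130 128 127 118 105  99  99  97  83  74  66 100 124 126 128 129 131 124 124 127 115 113 127 128]
70 [127 124 123 122 121 120 115 102  96 102 125 196 158 130 122 119 122 123 134 173 235 235 237 237 238 238]
-70 [119 119 120 120 122 126 126 107 102  99 104 119  91 111 124 129 130 130 126 115 121 123 122 121 120 122]
90 [123 124 123 124 124 123 122 111  99  96 107 129 134 129 125 124 125 126 129 170 217 235 236 237 238 236]
-90 [126 125 126 125 127 128 126 121 104 101 101  94  96 131 127 128 127 127 116  94 117 121 122 122 122 121]
110 [122 121 122 123 123 124 124 119 100  83  77  71  73  92  91  90  92  96  99 102 109 119 152 193 181 175]
-110 [125 125 126 124 123 125 123 125 114 101 100  97 103 120 124 126 115 103  98  89  93  94  95  95  93  94]
125 [124 125 125 125 123 123 121 114  96  83  79  77  80  91  94  96  97  96 113 163 206 210 209 202 211 215]
-125 [125 124 123 125 126 127 127 126 122 110  99  95  96  98  98  99  96  95  92  93  64  63  92  92  99 118]
[0.00380531 0.07939772 0.03318133]
```

apply_moves([
  [[0,0,0.1,0,0,0,0],[0,0,0.15,0,0,0,0],[0,0,0.15,0,0,0,0],[0,0,0.1,0,0,0,0],[0,0,0.1,0,0,0,0],[0,0,0,0,0,0,0],[0,0,0,0,0,0,0],[0,0,0,0,0,0,0]],
])

```text
t: 18.45
ee_pos: [626.9, 56.9, 198.2]
orientation: [-3.122, 0.354, -0.0]
ft_force: [-0.2, 0.1, -2.5]
width: 33.1
```

```bash
python3 m.py m4.pkl | sed '/shaft end/,$d'
python3 - <<'E'
from prof import *
import pickle
print(ctrl.get_obs()['moment'])
d,d2,o=pickle.load(open('m4.pkl','rb'));p,r=tool(o);D0=pickle.load(open('d0.pkl','rb'))['scene']
for h,n in ((142.5,'top'),(145.5,'bot')): print(n,proj(d2,[p+r@np.array([x,y+1.1,h]) for x,y in [(3,14),(3,24),(-7,24)]]).round(1).tolist())
g=cv2.cvtColor(d2['img'],cv2.COLOR_BGR2GRAY);np.set_printoptions(linewidth=200)
for y in range(186,203): print(y,g[y,272:304])
E
```

```text
[626.92315545  56.86187691 198.24510643] [-3.12157492e+00  3.54028269e-01 -1.77969366e-04] [-0.24943727  0.30703462 -1.22563604] 33.252367866105935
dot [256.5259009  161.89808559] [ 3  4 10  8 53] [648.65529865  50.70426297  72.        ] tool [ 22.54502809   1.136767   126.24760839]
[14.   14.75 15.5  16.25 17.   17.75 18.5  19.25 20.   20.75 21.5  22.25 23.   23.75 24.5  25.25 26.   26.75 27.5  28.25 29.   29.75 30.5  31.25 32.   32.75]
0 [222 223 225 220 160 139 144 144 132  75  89  81  74  96 131 127 126 126 123 104 107 123 125 126 117  78]
20 [124 123 121 119 111 102  99  98  95  82  83  97  73 108 128 126 126 127 125 105 106 131 129 121  89  87]
-20 [124 125 125 124 110 100 101 101  94  76  71  76  73 114 132 130 128 128 128 107 107 128 126 125 110  92]
45 [126 125 124 125 123 110 102 100 100  99  75  67  80 109 125 126 128 124 121 114 123 143 172 218 230 230]
-45 [131 129 126 124 117 106 100  98  98  92  85  74  65  98 123 128 129 129 130 122 125 126 103 111 127 124]
70 [124 121 119 119 118 118 111  98  94  95  95  93  88 105 124 122 122 124 135 173 234 234 235 237 238 239]
-70
[... 2489 characters left out ...]
0  66  69  71  71  66  70  73]
198 [150 146 151 158  92  61  92  64  74  67  76 102  74  76  75  81  85  82  76  77  75  77  71  71  59  67  65  68  67  67  68  74]
199 [148 147 147 156  96  63  72  70  73  71  97  98  83  75  81  81  81  82  75  79  75  73  71  65  64  58  64  65  63  68  68  69]
200 [149 151 153 131  87  63  73  72  73  73  76  75  79  75  80  79  73  81  79  79  77  73  71  63  71  62  63  63  68  64  64  64]
201 [152 148 114  84  68  67  72  74  74  77  76  79  78  82  80  74  74  74  75  78  73  73  74  62 121  75  81  52  57  60  62  68]
202 [153 115  78  83  68  66  76  71  75  78  79  70  76  75  79  78  75  77  77  79  74  74  69  68  81 123 144  59  56  58  58  58]
```

The ring is around the shaft at groove height. Wrist force stayed at weight-only values the whole way down, and the wrist outline still fits a circle around the shaft. Handing in.

```bash
python3 -c "
from workcell import ctrl
o=ctrl.get_obs();print(o['t'],o['ee_pos'],o['ft_force'],o['width']);print(ctrl.close_job())"
```

```text
18.55 [626.92315545  56.86187691 198.24510643] [-0.24943727  0.30703462 -1.22563604] 33.252367866105935
the job is handed in; nothing more can be done
None
```

I handed the job in at 18.6 s with the spread ring around the axle at groove height and the pliers still squeezed to their stop. No verdict came back.

I took the pliers from the stand in a light hold and put the tips into the gap until the shoulders touched the ears, with about 9 N of contact. I then squeezed to the stop, lifted the ring off and lowered it over the shaft end.

**Last checks**
- **Force:** the wrist force stayed at weight level (about −1 to −2.5 N) all the way down, so nothing touched hard. The grip opening was 33 mm, which is full squeeze.
- **Centring:** with the ring nearly level with the shaft end, the wrist image put the two centres within about 0.1–0.3 mm. The clearance is 1.5 mm all round.
- **Height:** the contact height on the loading block puts the ring's middle at about 54.3 mm, against 54.5 mm for the groove. The dark strip of groove showing above the ring in the scene view agrees.

**Checks that disagreed**
- **Ear edge:** the lower edge of one ear in the scene view suggested the ring sits 0.5–1.3 mm higher than that. I set the height between the two estimates. The upper figure would leave the ring slightly above the groove's 1 mm margin.
- **Last dot reading:** the final reading of the dot on the shaft's end moved about 0.6 mm in x, although the arm had not moved sideways. I put this down to changed lighting and kept the earlier reading.
- **Tilt:** I did not measure the ring's tilt directly; I inferred about 0.3° from how the tool tilted when the ring was gripped.

I viewed 13 pictures, one more than the budget and its allowance of two.

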